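# Hold a slipped drive pulley on its shaft flat, at the belt line

### The job

The loose pulley on this sample-spinner drive has slipped down its motor shaft. Lift the cover plate off its two pins and lay it flat on the bare desk, clear of the unit; then pinch the upright motor shaft above the pulley, feel for its set-screw flat, and turn the shaft until the flat faces squarely out at the key slot in the front wall. Finally take the pulley by its hub, raise it level with the driven pulley at the other end, turn it so that its set-screw faces the key slot too and so sits over the flat, and finish holding it still there for me to tighten the screw: do not let go, do not lean on the shaft, and leave the small things lying about where they are.

Things in the scene. Friction and masses are not known exactly. Their poses are not given: they have to be found in the camera images.
- drive_unit: belt-drive unit, fixed on the desk: grey block 120 (x) x 200 (y) mm, deck at z = 36 mm (all heights here are above the desk). Origin: centre of its underside; x from its front to its rear, y to its left, z up; the front faces the robot within 20 degrees. Motor shaft at x 4, y 46 mm; driven spindle at x 4, y -46 mm, up to z = 85 mm
- pin_front_left (a point): tip, at z = 110 mm, of the dowel pin (8 mm thick) on the front left pillar, at the unit's x -53, y 91 mm; the other pin is on the rear right pillar (x 53, y -91 mm). Four round pillars 14 mm thick at x +-53, y +-91 mm end at z = 100 mm and carry the cover
- key_slot (a point): middle of the key slot in the front wall, at the unit's x -58, y 46 mm, z = 71.5 mm: seen from the motor shaft it lies in the unit's -x direction. The wall is 4 mm thick and rises to z = 80 mm; the slot is 16 mm wide, open at the top and goes down to z = 60 mm
- drive_shaft (a joint): angle of the motor shaft (rad): 0 when its flat faces squarely to the key slot (the unit's -x direction), growing anticlockwise seen from above. It starts between +0.45 and +1.45, turns without stops, and gear drag of about 0.05 N m keeps it where it is left
- shaft_flat (a point): point on the motor shaft's axis at z = 71.5 mm, its x axis pointing out of the flat and turning with it. Steel shaft 16 mm thick, ending at z = 94 mm, with one flat 5 mm from the axis from the end down to z = 48 mm: jaws square on the flat close to 13 mm, on the round to 16 mm. It stands 28 mm above the slipped pulley's hub
- driven_pulley (a point): centre of the underside of the fixed driven pulley (45 mm across) at the right end of the unit, at z = 52 mm: the belt line
- cover_plate: loose grey cover plate 128 (x) x 204 (y) x 4 mm, 0.28 kg, lying on the four pillars with its underside at z = 100 mm, its two 11 mm holes over the dowel pins. Origin: centre of its underside; at the start its axes are those of the unit
- cover_handle (a point): middle of the steel bow handle on the cover: a 10 mm round bar along the cover's y, straight over 64 mm, its centre 30 mm above the cover's underside
- drive_pulley: loose aluminium pulley, 0.09 kg, on the motor shaft with 2 mm play all round, free to turn and slide, fallen on to a boss: underside (its origin) at z = 40 mm, it belongs at 52 mm. Toothed part 45 mm across, 13 mm high; above it the hub, 32 mm across, up to 26 mm. Its x axis points to its set-screw, at the start 0.3 to 1.2 rad clockwise (from above) of the direction to the key slot
- set_screw (a point): set-screw, a dark 7 mm disc flush in the side of the pulley's hub, 16 mm from the pulley's axis in its +x direction and 19.5 mm above its underside
- hex_key: bystander: L-shaped dark steel hex key 81 x 26 mm, 4 mm thick, lying on the desk at the far right; leave alone
- screwdriver: bystander: small screwdriver 162 mm long lying on the desk at the left; leave alone
- sample_cup: bystander: white sample cup 45 mm across, 24 mm high, behind the unit; leave alone
- check_disc: bystander: pale yellow turned disc 25 mm across, 18 mm high, behind the unit; leave alone

How it is judged:
On the way, in this order (a step that is already met when the one before it is completed fails the run):
1. the cover plate lies flat on the desk, clear of the drive unit and let go (height (world z) of cover_plate below 0.006 m and angle between cover_plate's own z axis and vertical below 0.06 rad and contact force between cover_plate and drive_unit below 0.1 N and contact force between the fingers and cover_plate below 0.1 N), for 0.2 s.
2. the motor shaft is turned until its flat faces the key slot (value of joint drive_shaft between -0.17 and 0.17 rad), for 0.2 s.
At the end, for the whole second after the job is handed in: Cover flat on the desk, off the unit, let go. Flat to the key slot within 0.17 rad. Pulley upright on the shaft, at rest, in the fingers (over 2 N), underside within 2.5 mm of the driven pulley's height, screw within 4 mm of the flat's middle, under 8 N on shaft and unit (all of step 1 and all of step 2 and z of drive_pulley in the frame of driven_pulley between -0.0025 and 0.0025 m and y of set_screw in the frame of shaft_flat between -0.004 and 0.004 m and x of set_screw in the frame of shaft_flat above 0.01 m and horizontal distance between drive_pulley and shaft_flat below 0.004 m and angle between drive_pulley's own z axis and vertical below 0.1 rad and contact force between the fingers and drive_pulley above 2 N and contact force between drive_pulley and drive_unit below 8 N and linear speed of drive_pulley below 0.01 m/s); the arm keeps its last pose, push and grip.
It fails at once if a bystander (hex key) is moved by more than 15 mm (distance of hex_key from where it was at the start of the episode above 0.015 m).
It fails at once if a bystander (screwdriver) is moved by more than 15 mm (distance of screwdriver from where it was at the start of the episode above 0.015 m).
It fails at once if a bystander (sample cup) is moved by more than 15 mm (distance of sample_cup from where it was at the start of the episode above 0.015 m).
It fails at once if a bystander (check disc) is moved by more than 15 mm (distance of check_disc from where it was at the start of the episode above 0.015 m).
It also fails if it takes over 72 s, if anything falls off the work surface, if the arm or the gripper's body presses on something with over 40 N, if the wrist force passes 120 N, or if a joint passes its speed limit or range.

### The arm

A 6-joint arm with a two-finger parallel gripper is mounted at the origin on the work surface; the furniture and walls round the work are solid. World frame = base frame: x ahead of the robot, y to its left, z up, the work surface at z = 0. Lengths are in m, angles in rad, forces in N, time in s.
With the tool pointing down it reaches from about 0.4 to 0.925 m from the base axis. Payload 12.5 kg.
Tool frame: the origin (TCP) lies on the front face of the gripper's body, between the roots of the fingers; the fingertips stand 78 mm ahead of it and the grasp point (between the pads) lies 59 mm ahead of it (arm.grip_depth is the distance from the TCP to the grasp point, in m); z points along the fingers, y is the line along which they close (so a half turn about z gives the same grasp; the last joint's range is limited). The gripper opens to 95 mm and grips with 3 to 60 N. Pads are 20 mm wide; open, the fingers measure 119 mm over their backs; the gripper's body (75 mm by 180 mm) begins 59 mm behind the grasp point.
Start: joints at [1.216, 0.491, 1.559, -0, 1.092, -0.106], TCP at [0.154, 0.606, 0.292] pointing down, gripper open.
Joint ranges: [-3.1, 3.1], [-0.84, 2.19], [0.05, 2.79], [-1.13, 4.28], [0.06, 2.93], [-2.69, 2.69]. Speed limits (rad/s): [2.22, 2.22, 2.79, 3.14, 3.14, 3.14].

### API

Orientations are given as a unit quaternion [w, x, y, z].
In Python, from station import arm, camera, camera_params, finish_job, sensors gives the robot as it stands. The module is installed in compiled form; this text tells all that it offers. Calls block until the motion is done:
- arm.move_pose(position, orientation): joint-space move of the TCP to a pose.
- arm.move_linear(position, frame=None, v=0.15): straight line of the TCP; frame=None keeps the orientation; v is the mean speed in m/s.
- arm.move_j(angles): joint-space move.
- arm.open_jaws() and arm.gripper_close(): open the fingers fully, or close them until they stop; the grip force is fixed at half the most.
- arm.hold(seconds).
- arm.solve_ik(position, orientation): joint angles nearest the present ones, or None.
- camera(name): name is "scene" or "side" or "wrist"; returns the picture (384x512x3 uint8, red, green, blue); there is no depth.
- camera_params(name): a dict with "camera_matrix" (3x3 intrinsics, pixels), "R" (3x3) and "t" (3): a world point X has camera coordinates R X + t. Camera axes: x right, y down, z forward; pixel columns grow to the right and rows downward; lengths in m; the calibration is good to about 2 mm. A picture is of the moment at which its call begins: read the wrist's pose just before it. camera_params takes no time and is no camera call; for the wrist camera it gives the pose at the moment of the call.
A pose or a line that the arm cannot do raises arm.Unreachable and nothing moves.
- finish_job(): hands the job in; it is judged then, once.
Readings, each from a call of its own:
- sensors.get_time_s(): time.
- sensors.get_qpos(): joint angles.
- sensors.get_joint_velocities(): joint speeds.
- sensors.get_effort(): joint torques, N m.
- sensors.get_ee_pos(): TCP position.
- sensors.get_eef_rot(): TCP orientation.
- sensors.get_contact_force(): force on the tool from outside, world axes, zero at the start.
- sensors.get_ft_torque(): the same for the moment, N m.
- sensors.get_grip_width(): finger opening in m.
- sensors.get_grip_force(): force on a finger pad.
Only numpy, scipy, OpenCV 4.12 (cv2) and the standard library are available. Lean on these libraries where they do the work, as an engineer would, in place of code of your own. Each camera call takes 0.05 s, during which the arm holds its last target. There are 200 camera calls.

## Working session

There is one attempt and no reset: what is moved stays moved. The work goes in short steps, each a Python script; the robot and the scene stay as the last script left them, time stands still between calls to the robot, and variables do not carry over. Pictures are saved under pics/ and viewed, at most 10 in all, crops included, and the job is handed in when it is done.

```bash
mkdir -p pics
python3 - <<'E'
from station import arm,camera,camera_params,sensors
import cv2,numpy as np
ims=[]
for n in("scene","side","wrist"):
    im=camera(n)[:,:,::-1]; cv2.imwrite(f"pics/raw_{n}.png",im)
    p=camera_params(n); print(n,np.round(p["camera_matrix"],1).tolist(),np.round(p["R"],3).tolist(),np.round(p["t"],3).tolist())
    cv2.imwrite(f"pics/{n}0.png",cv2.resize(im,(800,600),interpolation=cv2.INTER_CUBIC))
print(sensors.get_eef_rot(),sensors.get_time_s(),sensors.get_grip_width())
E
```

```text
scene [[424.3, 0.0, 246.6], [0.0, 424.3, 187.9], [0.0, 0.0, 1.0]] [[0.871, -0.49, -0.016], [-0.271, -0.454, -0.849], [0.409, 0.744, -0.528]] [-0.489, 0.225, 1.161]
side [[491.3, 0.0, 253.0], [0.0, 491.3, 191.1], [0.0, 0.0, 1.0]] [[0.981, -0.194, 0.015], [-0.075, -0.446, -0.892], [0.179, 0.874, -0.452]] [-0.543, 0.114, 1.798]
wrist [[314.6, 0.0, 255.5], [0.0, 314.6, 191.2], [0.0, 0.0, 1.0]] [[0.246, 0.969, 0.0], [0.936, -0.237, 0.262], [0.254, -0.064, -0.965]] [-0.626, -0.029, 0.389]
[-8.12548554e-05  1.24081525e-01  9.92271950e-01 -3.82204676e-04] 0.15 0.09518882889704329
```

View pics/scene0.png

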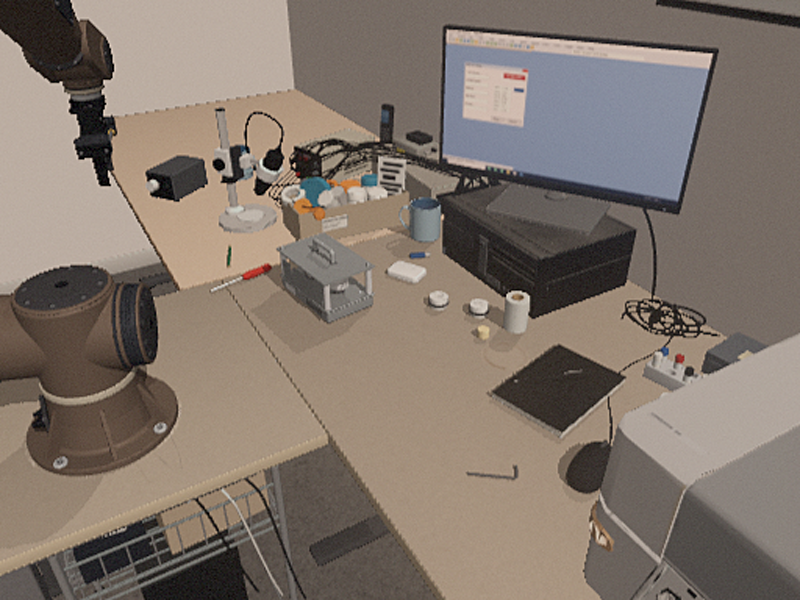

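View pics/side0.png

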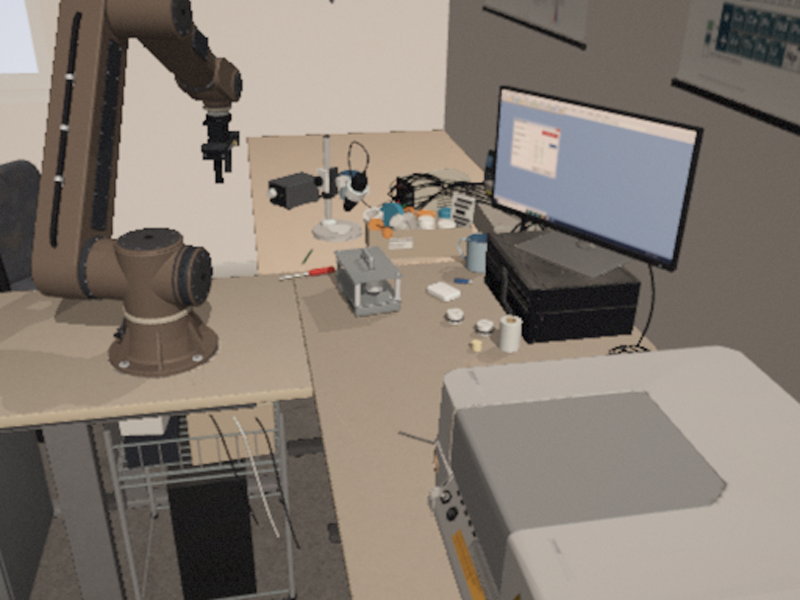

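The scene view shows the unit at about (325,275), the screwdriver at (240,278), the hex key at (495,472) and the disc at (483,332). The desk is bare around (380,400).

```bash
cat > h.py <<'E'
import cv2,numpy as np
from scipy.spatial.transform import Rotation as Rot
from station import arm,camera,camera_params,sensors,finish_job
def ray(p,uv,z):
    d=p["R"].T@np.linalg.solve(p["camera_matrix"],[uv[0],uv[1],1]); c=-p["R"].T@p["t"]
    return c+d*(z-c[2])/d[2]
def proj(p,X):
    q=(p["R"]@np.atleast_2d(X).T).T+p["t"]; q=q@p["camera_matrix"].T; return q[:,:2]/q[:,2:]
def quat(a):
    """tool down, closing axis (y) at world angle a"""
    y=np.array([np.cos(a),np.sin(a),0]); z=np.array([0,0,-1.]); q=Rot.from_matrix(np.c_[np.cross(y,z),y,z]).as_quat()
    return np.r_[q[3],q[:3]]
def st():
    print("t%.1f"%sensors.get_time_s(),"p",np.round(sensors.get_ee_pos(),4),"F",np.round(sensors.get_contact_force(),1),"w %.4f g %.1f"%(sensors.get_grip_width(),sensors.get_grip_force()),"T",np.round(sensors.get_ft_torque(),2))
E
python3 - <<'E'
from h import *
p=camera_params("scene")
for n,uv,z in[("cover c",(326,258),.104),("handle",(322,248),.13),("key",(495,472),0),("disc",(483,332),.01),("cup",(438,300),.02),("sd tip",(213,290),0),("sd end",(268,267),.01),("desk edge",(380,490),0),("edge2",(270,340),0),("pad",(492,393),0),("roll",(515,328),0),("FLcover",(281,248),.104),("FR",(323,293),.104),("RR",(372,265),.104),("RL",(320,235),.104)]:
    print(n,np.round(ray(p,np.array(uv)*.64,z),3))
p=camera_params("wrist");print(-p["R"].T@p["t"],p["R"].T[:,2],sensors.get_ee_pos())
E
```

```text
cover c [0.51  0.168 0.104]
handle [0.502 0.169 0.13 ]
key [ 0.516 -0.434  0.   ]
disc [ 0.72  -0.126  0.01 ]
cup [0.699 0.01  0.02 ]
sd tip [0.294 0.339 0.   ]
sd end [0.438 0.358 0.01 ]
desk edge [ 0.341 -0.375 -0.   ]
edge2 [0.337 0.085 0.   ]
pad [ 0.628 -0.279  0.   ]
roll [ 0.795 -0.137  0.   ]
FLcover [0.443 0.262 0.104]
FR [0.443 0.039 0.104]
RR [0.581 0.089 0.104]
RL [0.545 0.275 0.104]
[0.08231536 0.62508096 0.38330804] [ 0.25389336 -0.06391148 -0.96511838] [0.15384267 0.60565147 0.29182128]
```

Run:
```python
from h import *
for a in(0.2,0.2+np.pi):
    print(a,arm.solve_ik([.505,.167,.36],quat(a)))
arm.move_pose([.505,.167,.36],quat(0.2))
im=camera("wrist")[:,:,::-1]; cv2.imwrite("pics/w1.png",cv2.resize(im,(800,600),interpolation=cv2.INTER_CUBIC))
p=camera_params("wrist"); np.savez("w1.npz",**p); st()
```

```text
0.2 [ 1.95156995e-01  2.91559006e-01  1.69233347e+00 -4.44089210e-16
  1.15770017e+00 -4.84300546e-03]
3.3415926535897933 None
t2.2 p [0.5048 0.1677 0.3599] F [-0.4  0.6  0.3] w 0.0951 g 0.0 T [-0.08  0.03  0.04]
```

View pics/w1.png

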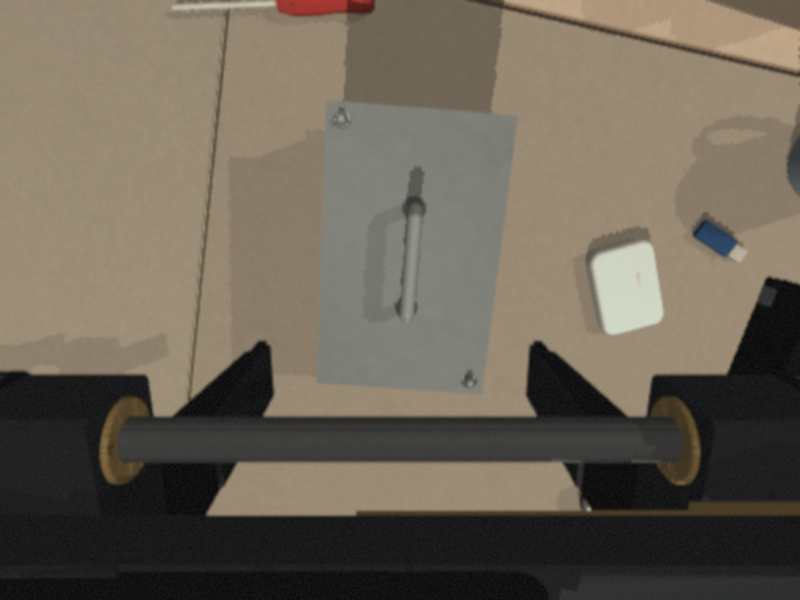

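The wrist view shows the cover corners at (327,101), (517,116), (484,393) and (317,382), the pin tips at (341,117) and (470,379), and the bar from (414,206) to (407,314). I'll fit the unit pose.

Run:
```python
from h import *
from scipy.optimize import least_squares
p=dict(np.load("w1.npz"))
px=np.array([(327,101),(517,116),(484,393),(317,382),(341,116),(470,379),(414,206),(407,314)])*.64
M=np.array([(-.064,.102,.104),(.064,.102,.104),(.064,-.102,.104),(-.064,-.102,.104),(-.053,.091,.109),(.053,-.091,.109),(0,.032,.13),(0,-.032,.13)])
def W(s):
    c,n=np.cos(s[2]),np.sin(s[2]); return np.c_[s[0]+c*M[:,0]-n*M[:,1],s[1]+n*M[:,0]+c*M[:,1],M[:,2]]
r=least_squares(lambda s:(proj(p,W(s))-px).ravel(),[.5,.17,.2],loss="soft_l1")
print(r.x,np.round(proj(p,W(r.x))-px,1).tolist())
np.save("unit0.npy",r.x)
h=W(r.x)[6:].mean(0);print(h)
for xy in[(.53,-.08),(.53,-.1)]:
  print(arm.solve_ik([*xy,.09],quat(r.x[2])),arm.solve_ik([*xy,.25],quat(r.x[2])))
```

```text
[0.51041504 0.18066187 0.13004801] [[-1.0, -1.6], [0.7, -1.7], [-0.9, 0.4], [-0.2, 0.4], [-0.3, 0.4], [0.5, 2.1], [0.6, 6.5], [0.2, -2.1]]
[0.51041504 0.18066187 0.13      ]
[-2.73071231e-01  6.60552554e-01  1.94753859e+00 -4.44089210e-16
  5.33501507e-01 -4.03119246e-01] [-2.73071231e-01  4.15477220e-01  1.82634653e+00 -4.44089210e-16
  8.99768901e-01 -4.03119246e-01]
[-3.08976753e-01  6.63260886e-01  1.93918293e+00 -4.44089210e-16
  5.39148839e-01 -4.39024767e-01] [-3.08976753e-01  4.19864233e-01  1.81842697e+00 -4.44089210e-16
  9.03301446e-01 -4.39024767e-01]
```

Run:
```python
from h import *
u=np.load("unit0.npy"); q=quat(u[2])
arm.move_pose([u[0],u[1],.25],q); arm.move_linear([u[0],u[1],.187],v=.1); st()
arm.gripper_close(); st()
P=sensors.get_ee_pos()
arm.move_linear([P[0],P[1],.215],v=.06); st()
arm.move_linear([P[0],P[1],.25],v=.12)
arm.move_linear([.53,-.09,.22],v=.25); st()
im=camera("wrist")[:,:,::-1]; cv2.imwrite("pics/w2.png",cv2.resize(im,(800,600)))
arm.move_linear([.53,-.09,.11],v=.15); st()
```

```text
t3.5 p [0.5108 0.1807 0.1878] F [-0.1  0.6  0.1] w 0.0953 g 0.0 T [-0.09  0.06 -0.01]
t4.8 p [0.5104 0.1807 0.187 ] F [-0.5  1.1 -0.5] w 0.0091 g 30.0 T [-0.09  0.11  0.01]
t5.5 p [0.5103 0.1806 0.2151] F [-0.  -0.4 -2. ] w 0.0091 g 30.0 T [-0.11  0.01 -0.04]
t7.1 p [ 0.5298 -0.0892  0.22  ] F [-0.4 -0.1 -3. ] w 0.0088 g 30.0 T [-0.1   0.03  0.02]
t8.1 p [ 0.5303 -0.0899  0.1107] F [ 0.  -0.1 -2.3] w 0.0093 g 30.0 T [-0.07  0.11 -0.05]
```

View pics/w2.png

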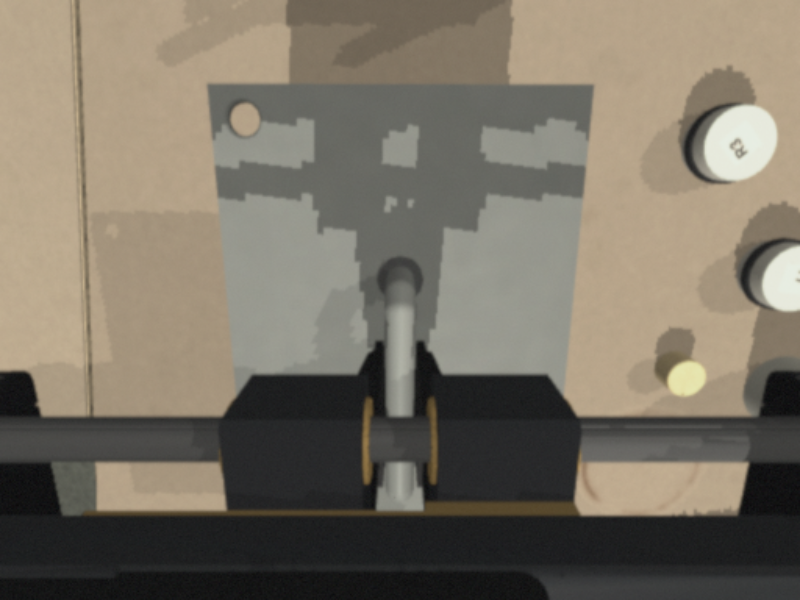

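Run:
```python
from h import *
u=np.load("unit0.npy")
arm.move_linear([.53,-.09,.090],v=.05); st()
z=.090
while z>.083 and sensors.get_contact_force()[2]<1.5:
    z-=.0007; arm.move_linear([.53,-.09,z],v=.02)
st(); arm.open_jaws(); st()
arm.move_linear([.53,-.09,.20],v=.2)
ex=np.array([np.cos(u[2]),np.sin(u[2])]);ey=np.array([-ex[1],ex[0]])
s=u[:2]+.004*ex+.046*ey; c=s-.085*ey; print("shaft",s)
arm.move_linear([c[0],c[1],.22],v=.25); arm.hold(.2)
p=camera_params("wrist"); im=camera("wrist")[:,:,::-1]; np.savez("w3.npz",**p); cv2.imwrite("pics/raw3.png",im); cv2.imwrite("pics/w3.png",cv2.resize(im[:300],(800,469),interpolation=cv2.INTER_CUBIC)); st()
print(proj(p,[[*s,.094],[*s,.066]]))
```

```text
t8.6 p [ 0.5299 -0.09    0.0898] F [-0.1  0.2 -3.1] w 0.0093 g 30.0 T [-0.09  0.07  0.03]
t9.6 p [ 0.5301 -0.09    0.0876] F [-0.2  1.2  5.3] w 0.0090 g 30.0 T [-0.01  0.2  -0.04]
t11.1 p [ 0.53   -0.09    0.0872] F [ 0.1 -0.4 -0.4] w 0.0951 g 0.0 T [-0.06  0.05 -0.02]
shaft [0.5084159  0.22679216]
t13.1 p [0.5196 0.1417 0.2199] F [-0.3  0.1  0.6] w 0.0951 g 0.0 T [-0.05  0.02  0.03]
[[255.32067301  88.74187337]
 [255.3191678   90.77454106]]
```

View pics/w3.png

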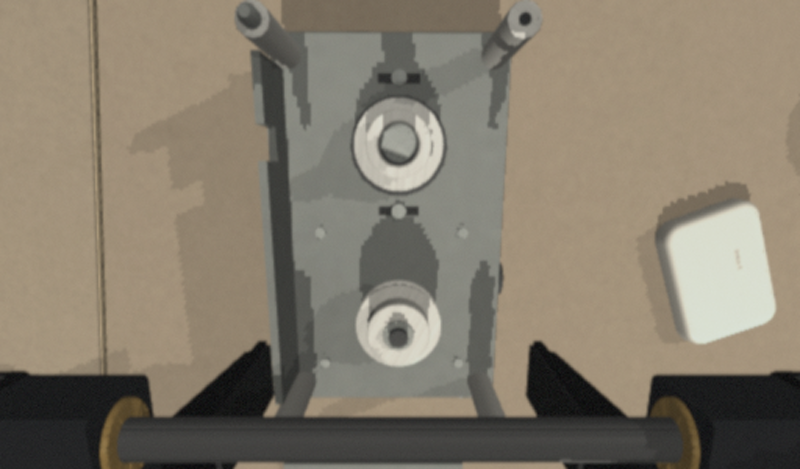

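The cover is down and let go. The motor shaft shows at raw pixel (254.7, 90.3), within about 1 mm of the prediction. I'll enlarge it to read the flat's direction.

Run:
```python
import cv2
im=cv2.imread("pics/raw3.png")
c=im[55:125,215:295]; cv2.imwrite("pics/c3.png",cv2.resize(c,None,fx=8,fy=8,interpolation=cv2.INTER_CUBIC))
```

```text
(no output)
```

View pics/c3.png

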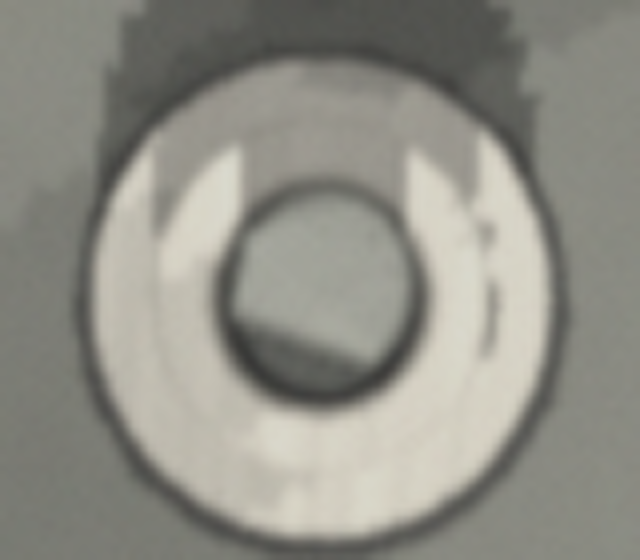

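The flat's edge runs from (235,320) to (368,362) in the crop, so φ ≈ 1.26 rad, which is within the stated range. I'll pinch the shaft there.

```bash
cat >> h.py <<'E'
u=np.load("unit0.npy"); ex=np.array([np.cos(u[2]),np.sin(u[2])]);ey=np.array([-ex[1],ex[0]])
S=u[:2]+.004*ex+.046*ey
def pin(f):  # pinch centre when flat at angle f
    return S+.0015*np.array([np.cos(u[2]+f),np.sin(u[2]+f)])
E
python3 - <<'E'
from h import *
f=1.26; c=pin(f)
arm.move_pose([*c,.22],quat(u[2]+f)); arm.move_linear([*c,.159],v=.08); st()
arm.gripper_close(); st()
F=sensors.get_contact_force()[:2];print("F unit",F@ex,F@ey)
E
```

```text
t15.0 p [0.5089 0.2283 0.1593] F [-0.7  0.6 -0.1] w 0.0948 g 0.0 T [ 0.   -0.02 -0.01]
t16.3 p [0.5083 0.2264 0.1589] F [ -0.  -17.    4.5] w 0.0123 g 30.0 T [-3.08  0.09 -0.02]
F unit -2.239193141048463 -16.871766585585732
```

Run:
```python
from h import *
P=sensors.get_ee_pos()[:2]; f=1.26
off=(P-pin(f))@ey*ey; print("off",off)
arm.move_linear([*(pin(f)+off),.159],v=.03); st()
for f in np.arange(1.26,-.01,-.14):
    arm.move_linear([*(pin(f)+off),.159],quat(u[2]+f),v=.02) if f==1.26 else arm.move_pose([*(pin(f)+off),.159],quat(u[2]+f))
st(); F=sensors.get_contact_force()[:2];print("F unit",F@ex,F@ey,"delta",(sensors.get_ee_pos()[:2]-pin(0)-off)@np.c_[ex,ey])
np.save("off.npy",off)
```

```text
off [ 0.00023039 -0.00176161]
t16.6 p [0.5084 0.226  0.159 ] F [-4.  -5.7  3.1] w 0.0125 g 30.0 T [-1.09  0.65 -0.02]
t19.1 p [0.5097 0.2251 0.1589] F [-2.8 -3.8  2.8] w 0.0122 g 30.0 T [-0.8   0.77 -0.01]
F unit -3.2381724136100285 -3.450641175737641 delta [-4.67070049e-04 -8.53608262e-05]
```

Run:
```python
from h import *
off=np.load("off.npy")-.0004*ex-.0003*ey; np.save("off.npy",off)
arm.open_jaws(); st()
P=sensors.get_ee_pos(); arm.move_linear([P[0],P[1],.24],v=.2); arm.hold(.1)
p=camera_params("wrist"); q=sensors.get_eef_rot(); T=Rot.from_quat([*q[1:],q[0]]).as_matrix(); P=sensors.get_ee_pos()
Rct=p["R"]@T; ct=T.T@(-p["R"].T@p["t"]-P); print(np.round(ct,3)); np.savez("cam.npz",R=Rct,c=ct)
tgt=np.array([*(S+off),.06])
for flip in(1,-1):
 for az in(0,.3,.6):
  for el in(40,50,60):
   e=np.radians(el); h=u[2]-az
   d=np.array([np.cos(h)*np.cos(e),np.sin(h)*np.cos(e),-np.sin(e)])
   x=flip*np.array([-np.sin(h),np.cos(h),0]); Rw=np.array([x,np.cross(d,x),d])
   Tw=Rw.T@Rct
   for D in(.24,.28):
    tp=tgt-D*d-Tw@ct; tip=tp+Tw[:,2]*.078
    qq=Rot.from_matrix(Tw).as_quat(); k=arm.solve_ik(tp,np.r_[qq[3],qq[:3]])
    if k is not None: print(flip,az,el,D,"tcp",np.round(tp,3),"tip",np.round(tip,3),np.round(k,2))
```

```text
t20.5 p [0.5101 0.2252 0.159 ] F [-0.3 -0.5  0.2] w 0.0950 g 0.0 T [-0.06  0.11 -0.04]
[ 0.075 -0.    -0.091]
1 0 40 0.24 tcp [0.439 0.216 0.182] tip [0.483 0.221 0.118] [0.38 0.43 2.27 3.9  0.21 1.03]
1 0 40 0.28 tcp [0.408 0.212 0.208] tip [0.453 0.217 0.144] [0.4  0.34 2.31 4.13 0.18 0.81]
1 0 50 0.24 tcp [0.461 0.219 0.192] tip [0.493 0.223 0.122] [ 0.35  0.41  2.14 -0.52  0.19 -0.86]
1 0 50 0.28 tcp [0.435 0.215 0.223] tip [0.468 0.219 0.152] [ 0.36  0.33  2.16 -0.41  0.25 -0.96]
1 0 60 0.24 tcp [0.484 0.222 0.199] tip [0.504 0.224 0.123] [ 0.32  0.44  2.   -0.12  0.45 -1.28]
1 0 60 0.28 tcp [0.464 0.219 0.233] tip [0.484 0.222 0.158] [ 0.33  0.36  2.01 -0.11  0.52 -1.28]
1 0.3 50 0.24 tcp [0.461 0.233 0.192] tip [0.493 0.227 0.122] [ 0.43  0.43  2.09 -0.78  0.34 -0.26]
1 0.3 50 0.28 tcp [0.436 0.237 0.223] tip [0.468 0.232 0.152] [ 0.46  0.36  2.11 -0.69  0.41 -0.34]
1 0.3 60 0.24 tcp [0.484 0.229 0.199] tip [0.504 0.225 0.123] [ 0.37  0.45  1.98 -0.28  0.51 -0.81]
1 0.3 60 0.28 tcp [0.465 0.232 0.233] tip [0.484 0.229 0.158] [ 0.39  0.38  1.98 -0.25  0.58 -0.81]
1 0.6 40 0.28 
[... 884 characters left out ...]
 0 60 0.24 tcp [0.401 0.211 0.15 ] tip [0.456 0.218 0.095] [ 0.43  0.54  2.45  3.49  0.64 -1.64]
-1 0 60 0.28 tcp [0.381 0.208 0.185] tip [0.436 0.215 0.13 ] [ 0.45  0.43  2.46  3.57  0.55 -1.72]
-1 0.3 40 0.24 tcp [0.378 0.247 0.108] tip [0.448 0.235 0.075] [ 0.74  0.83  2.44  4.01  1.22 -1.46]
-1 0.3 40 0.28 tcp [0.348 0.252 0.134] tip [0.417 0.24  0.101] [ 0.82  0.76  2.47  4.09  1.19 -1.49]
-1 0.3 50 0.24 tcp [0.388 0.245 0.13 ] tip [0.451 0.235 0.086] [ 0.68  0.68  2.4   4.03  0.92 -1.63]
-1 0.3 50 0.28 tcp [0.363 0.25  0.161] tip [0.426 0.239 0.116] [ 0.74  0.59  2.42  4.13  0.88 -1.71]
-1 0.3 60 0.24 tcp [0.402 0.243 0.15 ] tip [0.456 0.234 0.095] [ 0.61  0.55  2.33  4.16  0.63 -1.88]
```

Run:
```python
from h import *
off=np.load("off.npy"); Z=np.load("cam.npz"); tgt=np.array([*(S+off),.06])
e=np.radians(50); h=u[2]-.6
d=np.array([np.cos(h)*np.cos(e),np.sin(h)*np.cos(e),-np.sin(e)]); x=np.array([-np.sin(h),np.cos(h),0])
Tw=np.array([x,np.cross(d,x),d]).T@Z["R"]; tp=tgt-.28*d-Tw@Z["c"]; qq=Rot.from_matrix(Tw).as_quat()
arm.move_pose(tp,np.r_[qq[3],qq[:3]]); arm.hold(.2)
p=camera_params("wrist"); np.savez("w4.npz",**p); im=camera("wrist")[:,:,::-1]; cv2.imwrite("pics/raw4.png",im)
cv2.imwrite("pics/c4.png",cv2.resize(cv2.rotate(im[130:250,175:335],cv2.ROTATE_180),(800,600),interpolation=cv2.INTER_CUBIC)); st(); print(proj(p,tgt))
```

```text
t22.1 p [0.4433 0.2576 0.223 ] F [-0.2 -0.9 -0.5] w 0.0952 g 0.0 T [ 0.06  0.19 -0.02]
[[254.33665841 189.93467875]]
```

View pics/c4.png

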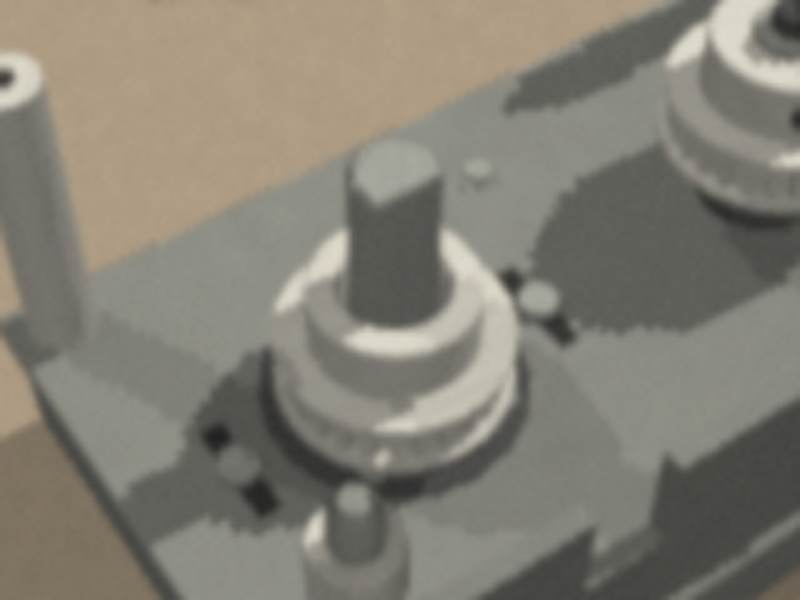

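The view shows the pulley at (395,350) and the flat turned toward the slot, but no clear set-screw on this side of the hub. I'll unwrap the hub's side numerically with contrast stretched.

Run:
```python
from h import *
off=np.load("off.npy"); p=dict(np.load("w4.npz")); im=cv2.imread("pics/raw4.png")
a=np.radians(np.arange(-130,71,1.0)); z=np.linspace(.069,.050,38)
A,Zz=np.meshgrid(a,z); al=u[2]+np.pi+A; c=S+off
X=np.c_[(c[0]+.016*np.cos(al)).ravel(),(c[1]+.016*np.sin(al)).ravel(),Zz.ravel()]
m=proj(p,X).astype(np.float32).reshape(*A.shape,2)
w=cv2.remap(im,m[...,0],m[...,1],cv2.INTER_CUBIC)
w=cv2.resize(w,(800,300),interpolation=cv2.INTER_CUBIC)
cr=cv2.rotate(im[150:220,210:300],cv2.ROTATE_180)
cr=cv2.resize(cr,None,fx=4,fy=4,interpolation=cv2.INTER_CUBIC)
g=lambda i:cv2.createCLAHE(3,(2,2)).apply(cv2.cvtColor(i,cv2.COLOR_BGR2GRAY))
o=np.zeros((300+cr.shape[0],800),np.uint8); o[:300]=g(w); o[300:,:cr.shape[1]]=g(cr)
cv2.imwrite("pics/u4.png",o)
```

```text
(no output)
```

View pics/u4.png

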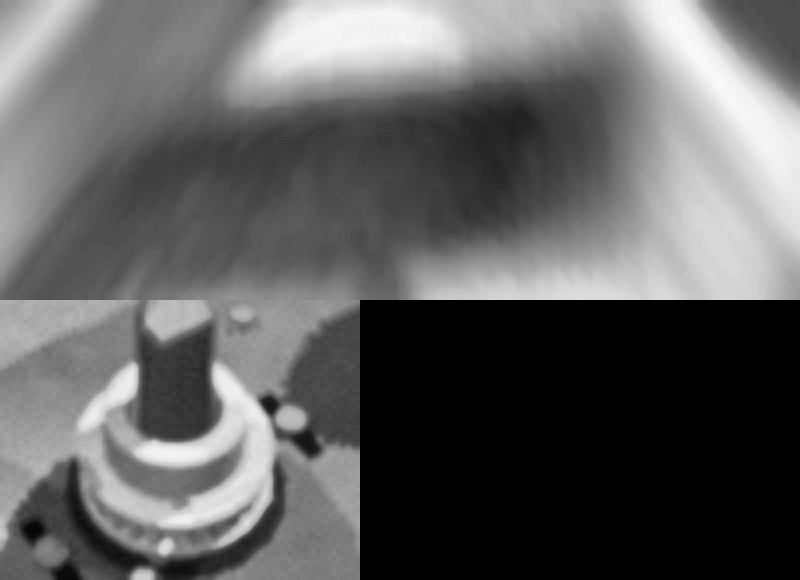

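The screw isn't on the front-left of the hub. The pulley was probably carried clockwise along with the shaft, so it should now face left or rear. I'll look from the left.

```bash
cat > look.py <<'E'
from h import *
import sys
az,el,D,n=float(sys.argv[1]),float(sys.argv[2]),float(sys.argv[3]),sys.argv[4]
zt=float(sys.argv[5]) if len(sys.argv)>5 else .06
off=np.load("off.npy"); Z=np.load("cam.npz"); tgt=np.array([*(S+off),zt])
e=np.radians(el); h=u[2]-az
d=np.array([np.cos(h)*np.cos(e),np.sin(h)*np.cos(e),-np.sin(e)]); x=np.array([-np.sin(h),np.cos(h),0])
Tw=np.array([x,np.cross(d,x),d]).T@Z["R"]; tp=tgt-D*d-Tw@Z["c"]; qq=Rot.from_matrix(Tw).as_quat(); q=np.r_[qq[3],qq[:3]]
print(tp,(tp+.078*Tw[:,2])[2],arm.solve_ik(tp,q))
arm.move_pose(tp,q); arm.hold(.2)
p=camera_params("wrist"); np.savez(n+".npz",**p); im=camera("wrist")[:,:,::-1]; cv2.imwrite(f"pics/raw_{n}.png",im)
cv2.imwrite(f"pics/{n}.png",cv2.resize(cv2.rotate(im[130:250,175:335],cv2.ROTATE_180),(800,600),interpolation=cv2.INTER_CUBIC)); st()
E
python3 look.py 1.9 50 .26 w5
```

```text
[0.52035506 0.28427502 0.20767189] 0.1369219077957004 [ 0.49473313  0.63283748  1.59778097 -0.35114074  1.22094717  0.86788016]
t23.2 p [0.52   0.2842 0.2081] F [ 0.5  0.7 -0.3] w 0.0950 g 0.0 T [ 0.13  0.01 -0.05]
```

View pics/w5.png

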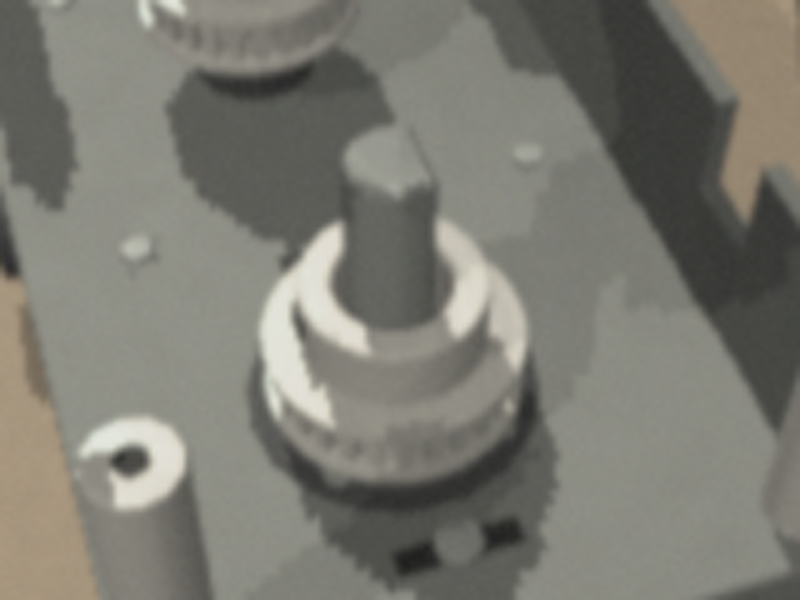

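The left view shows an even grey hub side and a dark sliver at its rear edge (300,325). I'll profile the hub's brightness around its circumference numerically, adding a view from the front right.

```bash
python3 look.py -0.9 50 .28 w6
cat > prof.py <<'E'
from h import *
import sys
off=np.load("off.npy"); zc=float(sys.argv[1])
for n,f,az in [(s.split(":")[0],s.split(":")[1],float(s.split(":")[2])) for s in sys.argv[2:]]:
    p=dict(np.load(n+".npz")); g=cv2.cvtColor(cv2.imread(f"pics/{f}.png"),cv2.COLOR_BGR2GRAY)
    a=np.arange(-75,76,6)-np.degrees(az); c=S+off; print(n)
    for z in(zc+.0035,zc+.0015,zc-.0005,zc-.0025,zc-.0045):
        al=u[2]+np.pi+np.radians(a); m=proj(p,np.c_[c[0]+.016*np.cos(al),c[1]+.016*np.sin(al),0*al+z]).astype(np.float32)
        print("%.4f"%z,cv2.remap(g,m[:,:1],m[:,1:],cv2.INTER_LINEAR).ravel().tolist())
    print("ang",np.round(a).astype(int).tolist())
E
python3 prof.py .0595 w4:raw4:.6 w5:raw_w5:1.9 w6:raw_w6:-.9
```

```text
[0.47033819 0.16155116 0.22299278] 0.15224279665807994 None
w4
0.0630 [145, 143, 142, 141, 139, 139, 149, 161, 162, 156, 153, 150, 150, 146, 140, 139, 134, 128, 125, 131, 132, 137, 150, 165, 182, 191]
0.0610 [140, 135, 131, 128, 124, 123, 124, 125, 121, 122, 119, 122, 121, 119, 118, 116, 114, 113, 112, 116, 123, 130, 145, 163, 180, 185]
0.0590 [130, 123, 120, 115, 114, 113, 112, 113, 113, 115, 115, 117, 116, 116, 115, 113, 111, 110, 113, 117, 121, 128, 142, 166, 178, 187]
0.0570 [118, 115, 111, 111, 112, 114, 113, 113, 113, 116, 115, 116, 116, 115, 114, 113, 112, 110, 114, 119, 124, 133, 145, 167, 178, 187]
0.0550 [114, 111, 110, 111, 113, 112, 112, 112, 115, 116, 115, 115, 116, 114, 115, 113, 113, 115, 120, 127, 136, 146, 158, 169, 178, 187]
ang [-109, -103, -97, -91, -85, -79, -73, -67, -61, -55, -49, -43, -37, -31, -25, -19, -13, -7, -1, 5, 11, 17, 23, 29, 35, 41]
w5
0.0630 [186, 145, 141, 144, 157, 158, 157, 155, 160, 164, 164, 146, 144, 145, 142, 141, 141, 136, 133, 139, 169, 174, 174, 170, 174, 182]
0.0610 [145, 118, 103, 119, 128, 129, 130, 131, 130, 134, 133, 133, 132, 132, 1
[... 389 characters left out ...]
, 131, 132, 130, 131, 126, 123, 119, 117, 113, 110, 105, 101, 100, 95, 97, 107]
ang [-184, -178, -172, -166, -160, -154, -148, -142, -136, -130, -124, -118, -112, -106, -100, -94, -88, -82, -76, -70, -64, -58, -52, -46, -40, -34]Traceback (most recent call last):
  File "look.py", line 10, in <module>
    arm.move_pose(tp,q); arm.hold(.2)
    ~~~~~~~~~~~~~^^^^^^
station.Unreachable: the arm cannot take that pose within its joint ranges
Traceback (most recent call last):
  File "prof.py", line 5, in <module>
    p=dict(np.load(n+".npz")); g=cv2.cvtColor(cv2.imread(f"pics/{f}.png"),cv2.COLOR_BGR2GRAY)
           ~~~~~~~^^^^^^^^^^
FileNotFoundError: [Errno 2] No such file or directory: 'w6.npz'
```

```bash
cat > look2.py <<'E'
from h import *
off=np.load("off.npy"); Z=np.load("cam.npz")
def pose(az,el,D,flip,zt=.06,roll=0):
    tgt=np.array([*(S+off),zt]); e=np.radians(el); h=u[2]-az
    d=np.array([np.cos(h)*np.cos(e),np.sin(h)*np.cos(e),-np.sin(e)]); x=flip*np.array([-np.sin(h),np.cos(h),0])
    x=Rot.from_rotvec(roll*d).apply(x)
    Tw=np.array([x,np.cross(d,x),d]).T@Z["R"]; tp=tgt-D*d-Tw@Z["c"]; qq=Rot.from_matrix(Tw).as_quat(); return tp,np.r_[qq[3],qq[:3]],Tw
def shoot(az,el,D,flip,n,zt=.06,roll=0):
    tp,q,_=pose(az,el,D,flip,zt,roll); arm.move_pose(tp,q); arm.hold(.15)
    np.savez(n+".npz",**camera_params("wrist")); cv2.imwrite(f"pics/raw_{n}.png",camera("wrist")[:,:,::-1]); st()
E
python3 - <<'E'
from look2 import *
for az in(-.4,-.8,-1.2,-1.6,-2,-2.4,2.4,2.8,3.2,3.6):
  for roll in(0,.6,-.6,1.2,-1.2,1.8,-1.8,2.4,-2.4,3.14):
   for el in(45,55):
    tp,q,Tw=pose(az,el,.27,1,roll=roll); k=arm.solve_ik(tp,q)
    tip=(tp+.078*Tw[:,2]); back=tp-.12*Tw[:,2]
    if k is not None and min(tip[2],tp[2])>.13: print(az,el,roll,np.round(tp,2),np.round(tip,2),np.round(k,1).tolist())
E
```

```text
-0.4 55 0 [0.46 0.2  0.22] [0.49 0.21 0.15] [0.2, 0.4, 2.1, 0.3, 0.4, -2.1]
-0.4 55 0.6 [0.47 0.17 0.22] [0.49 0.2  0.14] [0.1, 0.4, 2.1, 0.7, 0.5, -2.1]
-0.4 45 -0.6 [0.42 0.2  0.2 ] [0.46 0.22 0.14] [0.3, 0.3, 2.3, 3.5, 0.1, 0.4]
-0.4 55 -0.6 [0.44 0.22 0.22] [0.47 0.22 0.14] [0.4, 0.3, 2.1, -0.3, 0.2, -2.0]
-0.4 55 1.2 [0.46 0.15 0.2 ] [0.49 0.18 0.14] [-0.0, 0.4, 2.2, 1.1, 0.5, -2.0]
-0.8 55 0.6 [0.49 0.16 0.22] [0.5  0.19 0.14] [0.0, 0.4, 2.0, 0.7, 0.7, -2.4]
-0.8 45 -0.6 [0.43 0.17 0.2 ] [0.47 0.2  0.14] [0.1, 0.4, 2.3, 1.6, 0.3, 1.8]
-0.8 55 1.2 [0.5  0.13 0.2 ] [0.5  0.18 0.14] [-0.1, 0.5, 2.0, 0.8, 0.8, -2.1]
-0.8 55 -1.2 [0.43 0.19 0.2 ] [0.46 0.21 0.14] [0.2, 0.3, 2.3, 2.0, 0.1, 0.9]
-1.2 55 0.6 [0.52 0.16 0.22] [0.52 0.19 0.14] [0.0, 0.5, 1.9, 0.5, 0.9, -2.7]
-1.2 45 -0.6 [0.46 0.15 0.2 ] [0.48 0.18 0.14] [-0.0, 0.4, 2.2, 1.1, 0.6, 1.8]
-1.2 55 -0.6 [0.47 0.17 0.22] [0.49 0.2  0.14] [0.1, 0.4, 2.1, 0.7, 0.5, 2.3]
-1.2 55 1.2 [0.53 0.14 0.2 ] [0.52 0.18 0.14] [-0.1, 0.5, 1.8, 0.6, 1.0, -2.2]
-1.2 55 -1.2 [0.45 0.16 0.2 ] [0.47 0.19 0.14] [0.0, 0.4, 2.2, 1.3, 0.4, 1.1]
-1.6
[... 2734 characters left out ...]
 0.2, 1.5, 1.1]
3.2 55 -0.6 [0.57 0.2  0.22] [0.54 0.21 0.14] [0.2, 0.6, 1.5, 0.2, 1.3, 1.0]
3.2 55 -1.2 [0.59 0.19 0.2 ] [0.55 0.2  0.14] [0.1, 0.7, 1.5, 0.3, 1.5, 0.4]
3.6 45 0 [0.58 0.2  0.21] [0.55 0.21 0.14] [0.1, 0.7, 1.5, 0.2, 1.4, 2.0]
3.6 55 0 [0.56 0.21 0.22] [0.53 0.22 0.15] [0.2, 0.6, 1.6, 0.2, 1.3, 2.0]
3.6 45 0.6 [0.6  0.22 0.2 ] [0.56 0.23 0.14] [0.2, 0.8, 1.4, 0.1, 1.6, 2.6]
3.6 55 0.6 [0.57 0.23 0.22] [0.54 0.23 0.14] [0.2, 0.7, 1.5, 0.1, 1.4, 2.7]
3.6 45 -0.6 [0.58 0.17 0.2 ] [0.55 0.2  0.14] [0.1, 0.7, 1.5, 0.4, 1.4, 1.3]
3.6 55 -0.6 [0.56 0.18 0.22] [0.53 0.2  0.14] [0.1, 0.6, 1.6, 0.3, 1.2, 1.3]
3.6 55 -1.2 [0.57 0.16 0.2 ] [0.54 0.19 0.14] [0.0, 0.7, 1.6, 0.4, 1.3, 0.6]
```

```bash
python3 - <<'E'
from look2 import *
shoot(2.9,45,.27,1,"w7")
shoot(-2.0,45,.27,1,"w8")
E
python3 prof.py .0595 w7:raw_w7:2.9 w8:raw_w8:-2.0
python3 - <<'E'
import cv2,numpy as np
o=[cv2.resize(cv2.rotate(cv2.imread(f"pics/raw_{n}.png")[140:240,190:320],cv2.ROTATE_180),(390,300),interpolation=cv2.INTER_CUBIC) for n in("w7","w8")]
cv2.imwrite("pics/m78.png",np.hstack(o))
E
```

```text
t24.1 p [0.5825 0.2548 0.2093] F [-0.5  0.7 -0.9] w 0.0950 g 0.0 T [ 0.06 -0.09 -0.01]
t25.1 p [0.5511 0.1575 0.2087] F [-1.   0.1 -1.4] w 0.0953 g 0.0 T [-0.22  0.03  0.03]
w7
0.0630 [211, 206, 190, 173, 166, 163, 164, 164, 162, 152, 146, 150, 160, 164, 165, 162, 157, 157, 162, 165, 166, 154, 141, 142, 141, 144]
0.0610 [209, 204, 188, 173, 162, 159, 159, 159, 147, 103, 88, 106, 139, 146, 146, 145, 143, 143, 141, 140, 138, 138, 132, 131, 132, 137]
0.0590 [207, 205, 193, 174, 162, 160, 160, 156, 117, 55, 42, 66, 123, 145, 145, 144, 143, 142, 140, 137, 135, 131, 128, 124, 123, 124]
0.0570 [210, 208, 196, 180, 169, 163, 160, 154, 114, 60, 36, 62, 124, 144, 144, 144, 144, 142, 140, 137, 135, 131, 127, 124, 121, 119]
0.0550 [213, 207, 205, 196, 184, 177, 167, 160, 144, 113, 98, 112, 139, 145, 144, 144, 143, 141, 140, 138, 136, 131, 128, 123, 121, 118]
ang [-241, -235, -229, -223, -217, -211, -205, -199, -193, -187, -181, -175, -169, -163, -157, -151, -145, -139, -133, -127, -121, -115, -109, -103, -97, -91]
w8
0.0630 [170, 160, 153, 155, 163, 169, 174, 180, 185, 186, 184, 184, 182, 181, 178, 178, 175, 172, 165, 160, 150, 132, 119, 119, 131, 145]
0.0610 [165, 160, 151, 154, 163, 169, 174, 179, 184, 188, 186, 185, 184, 182, 178, 178, 174, 170, 164, 158, 142, 108, 87, 80, 90, 122]
0.0590 [166, 159, 154, 158, 163, 169, 174, 179, 183, 187, 187, 184, 184, 182, 179, 175, 172, 170, 163, 156, 146, 101, 67, 57, 60, 91]
0.0570 [166, 165, 162, 162, 166, 172, 175, 180, 183, 184, 187, 187, 181, 183, 181, 178, 172, 169, 164, 155, 150, 129, 84, 63, 66, 69]
0.0550 [173, 172, 172, 172, 178, 178, 180, 183, 184, 188, 189, 193, 189, 185, 186, 184, 181, 176, 171, 165, 165, 159, 145, 112, 103, 89]
ang [40, 46, 52, 58, 64, 70, 76, 82, 88, 94, 100, 106, 112, 118, 124, 130, 136, 142, 148, 154, 160, 166, 172, 178, 184, 190]
```

View pics/m78.png

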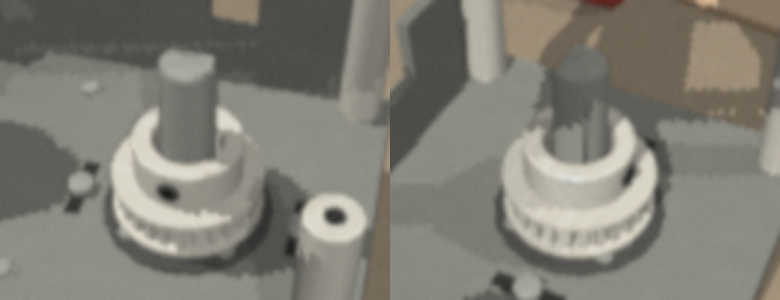

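The left half (rear-left view) clearly shows the set-screw as a dark disc at (168,192). The profile puts it at −182° from the slot, facing the rear. The shaft flat still faces front. I'll grip the hub across y with the screw clear of the pads, lift 12 mm and check.

Run:
```python
from h import *
off=np.load("off.npy"); c=S+off; a=u[2]-np.radians(92)
k=arm.solve_ik([*c,.22],quat(a)); print(k)
arm.move_pose([*c,.22],quat(a)); arm.move_linear([*c,.15],v=.12); arm.move_linear([*c,.1335],v=.04); st()
arm.gripper_close(); st()
F=sensors.get_contact_force()[:2];print("F unit",F@ex,F@ey)
arm.move_linear([*c,.1395],v=.03); st()
arm.move_linear([*c,.1455],v=.03); st()
F=sensors.get_contact_force()[:2];print("F unit",F@ex,F@ey)
```

```text
[ 2.97348438e-01  4.79681141e-01  1.80968731e+00 -4.44089210e-16
  8.52224199e-01  1.77300334e+00]
t27.0 p [0.5083 0.2247 0.1334] F [-0.1  0.2  0.7] w 0.0949 g 0.0 T [-0.06  0.18  0.02]
t28.0 p [0.5083 0.2247 0.1335] F [-0.3 -0.   0.2] w 0.0309 g 30.0 T [-0.05  0.16  0.07]
F unit -0.3502199533704577 0.020186507007734396
t28.4 p [0.5083 0.2247 0.1398] F [-0.3 -0.1 -1. ] w 0.0313 g 30.0 T [-0.07  0.17 -0.01]
t28.7 p [0.5084 0.2247 0.1457] F [-0.2  0.3 -0.5] w 0.0307 g 30.0 T [-0.05  0.16  0.02]
F unit -0.18954235051453264 0.34101810623786705
```

```bash
python3 - <<'E'
from h import *
off=np.load("off.npy"); c=S+off; m=0
for d in np.arange(-92,91,14.0):
    arm.move_pose([*c,.1455],quat(u[2]+np.radians(d)))
    F=sensors.get_contact_force(); print(int(d),np.round([F[:2]@ex,F[:2]@ey,F[2]],1),np.round(sensors.get_ft_torque()[2],2))
arm.hold(.3); st()
np.savez("w9.npz",**camera_params("wrist")); im=camera("wrist")[:,:,::-1]; cv2.imwrite("pics/raw_w9.png",im)
g=cv2.cvtColor(im,cv2.COLOR_BGR2GRAY)
p=camera_params("wrist"); print(proj(p,[[*(c-.016*ex),.0715],[*c,.094],[*(c-.016*ex),.078]]))
E
python3 prof.py .0715 w9:raw_w9:0
```

```text
-92 [ 0.6  0.3 -0. ] -0.0
-78 [ 0.7  1.2 -1.7] -0.04
-64 [-0.4  0.5 -0.5] -0.01
-50 [ 0.3  0.2 -1.3] 0.05
-36 [ 0.3  0.5 -0.7] 0.07
-22 [-0.1  0.3 -0.9] -0.03
-8 [-0.3 -0.1 -1.1] -0.05
6 [ 0.4  0.2 -0.9] 0.03
20 [-0.2  0.4 -0.5] -0.06
34 [ 0.1 -0.7 -0.3] -0.0
48 [ 0.2 -0.1 -0.8] 0.03
62 [0.5 0.6 0.1] 0.02
76 [ 0.2  0.1 -1.1] -0.03
90 [-0.3  0.6 -1.4] 0.07
t33.7 p [0.5083 0.2247 0.1455] F [-0.8 -0.3 -0.6] w 0.0307 g 30.0 T [ 0.07 -0.03  0.02]
[[252.78190437 213.21517252]
 [252.55884951 258.340009  ]
 [252.69254809 217.21544622]]
w9
0.0750 [140, 142, 140, 140, 134, 134, 132, 127, 123, 119, 110, 102, 99, 107, 106, 104, 106, 112, 106, 101, 109, 122, 76, 29, 29, 28]
0.0730 [141, 139, 135, 130, 125, 120, 114, 110, 107, 101, 82, 70, 74, 97, 103, 103, 110, 125, 122, 108, 115, 131, 92, 36, 27, 29]
0.0710 [140, 134, 128, 117, 112, 107, 105, 103, 104, 86, 53, 43, 49, 90, 104, 109, 124, 143, 148, 120, 126, 139, 112, 49, 26, 28]
0.0690 [136, 128, 113, 105, 103, 102, 101, 102, 103, 71, 40, 29, 46, 89, 110, 126, 147, 166, 180, 158, 137, 145, 121, 58, 29, 26]
0.0670 [128, 117, 104, 100, 99, 100, 101, 103, 103, 74, 51, 50, 72, 107, 139, 160, 183, 194, 206, 200, 146, 145, 129, 72, 33, 25]
ang [-75, -69, -63, -57, -51, -45, -39, -33, -27, -21, -15, -9, -3, 3, 9, 15, 21, 27, 33, 39, 45, 51, 57, 63, 69, 75]
```

Run:
```python
from h import *
off=np.load("off.npy"); c=S+off; p=dict(np.load("w9.npz")); g=cv2.cvtColor(cv2.imread("pics/raw_w9.png"),cv2.COLOR_BGR2GRAY)
b=(g<72).astype(np.uint8); n,l,s,ce=cv2.connectedComponentsWithStats(b)
for i in range(1,n):
    if 20<s[i,4]<3000 and 190<ce[i][0]<320 and 180<ce[i][1]<260: print("blob",s[i],np.round(ce[i],1))
for z in(.081,.085,.089,.093):
    e=proj(p,[[*(c-.005*ex+k*ey),z] for k in(.00624,0,-.00624)]); r=int(round(e[1,1])); print(z,np.round(e[:,0],1),r,g[r,225:282].tolist())
for r in range(206,236,3): print(r,g[r,222:284:2].tolist())
for k in (0,): print("hub edges",np.round(proj(p,[[*(c+.016*ey),.078],[*(c-.016*ey),.078],[*(c+.00277*ey-.0158*ex),.0715]]),1).tolist())
```

```text
blob [302 203   8  11  66] [305.5 207.7]
blob [202 204   7   9  48] [204.9 208. ]
blob [252 211  12   4  38] [257.5 212.5]
blob [204 226   5   6  29] [205.9 228.6]
0.081 [264.4 252.7 241.1] 238 [28, 33, 83, 141, 168, 171, 172, 172, 171, 172, 167, 152, 140, 123, 103, 95, 85, 78, 79, 81, 81, 81, 79, 79, 80, 79, 80, 79, 79, 82, 82, 82, 80, 82, 80, 81, 80, 81, 82, 82, 83, 82, 81, 80, 85, 93, 94, 103, 123, 135, 142, 145, 143, 145, 144, 144, 144]
0.085 [264.6 252.7 240.7] 242 [30, 33, 91, 154, 171, 172, 172, 172, 173, 171, 171, 163, 149, 114, 96, 93, 82, 78, 80, 81, 81, 81, 83, 80, 80, 80, 79, 81, 81, 81, 82, 83, 81, 82, 81, 81, 82, 82, 82, 83, 82, 83, 81, 79, 80, 89, 94, 92, 105, 133, 144, 145, 146, 143, 145, 145, 145]
0.089 [264.8 252.6 240.4] 245 [29, 35, 91, 155, 171, 173, 173, 174, 174, 174, 172, 166, 149, 115, 95, 91, 80, 77, 80, 81, 81, 81, 81, 80, 81, 80, 83, 80, 83, 82, 82, 83, 82, 83, 80, 81, 82, 80, 82, 82, 84, 84, 82, 79, 79, 86, 93, 94, 107, 133, 144, 145, 145, 144, 144, 143, 143]
0.093 [265.  252.5 240. ] 248 [27, 32, 71, 130, 167, 173, 176, 175, 176, 176, 172, 168, 155, 135,
[... 1095 characters left out ...]
61, 145, 136, 117, 103, 101, 118, 140, 117]
224 [21, 26, 29, 67, 137, 107, 104, 125, 141, 144, 144, 145, 144, 146, 145, 145, 144, 144, 144, 145, 164, 169, 151, 147, 144, 146, 135, 109, 97, 120, 114]
227 [21, 23, 27, 61, 106, 111, 136, 144, 145, 145, 145, 145, 142, 133, 123, 110, 101, 100, 104, 113, 130, 146, 153, 146, 145, 143, 144, 141, 123, 102, 105]
230 [20, 26, 24, 48, 116, 156, 159, 147, 146, 146, 140, 121, 90, 82, 79, 78, 80, 81, 80, 81, 82, 89, 121, 151, 144, 143, 143, 142, 142, 122, 79]
233 [24, 27, 30, 71, 148, 168, 169, 149, 143, 132, 95, 81, 80, 80, 80, 79, 81, 81, 80, 79, 84, 82, 82, 81, 118, 141, 145, 143, 143, 142, 113]
hub edges [[281.9, 244.6], [223.7, 244.8], [257.7, 213.5]]
```

The bore, hub and shaft are concentric in the image (columns about 255.5–256). The screw disc is at 257.5, about 1 mm off, so I'll trim by 3.4° and check the flat's edge numerically.

Run:
```python
from h import *
off=np.load("off.npy"); c=S+off
arm.move_pose([*c,.1455],quat(u[2]+np.radians(93.4))); arm.hold(.5); st()
p=camera_params("wrist"); g=cv2.cvtColor(camera("wrist"),cv2.COLOR_RGB2GRAY).astype(float)
cols=np.arange(246,266); e=[]
for k in cols:
    col=g[243:254,k]; e.append(243+np.interp(91,np.maximum.accumulate(col),np.arange(11)))
m=np.polyfit(cols,e,1); print(np.round(e,1))
A=[ray(p,(k,np.polyval(m,k)),.094) for k in(246,265)]; d=A[1]-A[0]; print("flat edge angle err deg",np.degrees(np.arctan2(d[1],d[0])-u[2])-90)
for r in(209,211,212,213,214): print(r,g[r,246:270].astype(int).tolist())
print(sensors.get_joint_velocities().round(4))
```

```text
t34.5 p [0.5083 0.2247 0.1455] F [ 0.1  0.8 -1.1] w 0.0309 g 30.0 T [ 0.07 -0.01 -0.02]
[246.6 246.6 246.9 246.8 247.1 247.1 247.1 247.1 247.  247.3 247.3 247.2
 247.5 247.7 247.7 247.7 247.7 248.  248.1 248.1]
flat edge angle err deg -1.2508410257632505
209 [216, 216, 213, 208, 200, 191, 178, 147, 132, 128, 127, 127, 129, 132, 134, 137, 139, 141, 141, 144, 142, 146, 143, 143]
211 [175, 162, 143, 132, 121, 114, 93, 69, 62, 52, 46, 46, 48, 56, 66, 77, 89, 103, 115, 123, 132, 136, 139, 139]
212 [139, 128, 113, 108, 104, 96, 69, 47, 42, 33, 30, 25, 24, 28, 34, 45, 61, 77, 99, 106, 114, 119, 125, 131]
213 [120, 110, 103, 102, 101, 96, 72, 55, 49, 45, 41, 38, 38, 35, 39, 46, 48, 67, 94, 101, 102, 105, 108, 114]
214 [106, 103, 104, 104, 103, 99, 84, 75, 72, 64, 61, 60, 55, 55, 53, 55, 59, 71, 96, 100, 101, 102, 101, 103]
[ 0.0017 -0.0002 -0.0001 -0.0003 -0.0012  0.0005]
```

```bash
python3 -c "
from station import finish_job
print(finish_job())"
```

```text
the job is handed in; nothing more can be done
None
```

I handed the job in at about 35 s of the 72 s: cover laid flat on the desk, shaft flat about 1° off the key slot, pulley held 12 mm up at belt height by its hub with its set-screw to the slot (within about 1 mm) and almost no side force; the verdict was not reported, and the screw had faced the rear, not the stated 0.3–1.2 rad.

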